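# Dip the vacuum pump's oil and show the dipstick

## Task

Check the oil of the vacuum pump: lift the dipstick off its rest by the handle, slide it gently down the pump's sloping guide tube until its collar stops against the mouth of the tube, then draw it right out again. Finish while still holding it, level and still for reading, with its tip about 10 cm above the worktop over the middle of the larger of the two round dishes; leave the dishes and the other things on the bench where they are.

Things in the scene. Friction and masses are not known exactly. Their poses are not given: they have to be found in the camera images.
- dipstick_grip (a point): centre of the dipstick's white handle, a bar 90 mm long (x), 16 mm wide (y), 20 mm high (z). x points along the dipstick to its tip, 198 mm away; z is up as it lies in its rest, axis level, 70 mm above the worktop. Only the handle's rear end (x -41 to -31 mm) has a fork of the rest beside it. Lift it straight up at least 20 mm to clear the rest
- dipstick: the whole dipstick, one straight rigid loose part, 243 mm long, about 90 g, origin and axes as dipstick_grip: handle, then a steel rod of 8 mm diameter with a round collar of 32 mm diameter at x = 62 to 68 mm
- dipstick_collar (a point): centre of the collar's front face (toward the tip), on the dipstick's axis, 68 mm from the handle centre and 130 mm from the tip; this face stops on the tube's mouth
- dipstick_tip (a point): the slightly pointed free end of the dipstick, on its axis
- rest: fixed grey rest of the dipstick: a foot 215 x 60 x 8 mm with two forked posts (31 mm and 24 mm wide, up to 74 and 80 mm high) at 36 mm behind and 130 mm ahead of its origin, which lies on the worktop under the dipstick's handle centre; x points along the dipstick to its tip
- pump: fixed grey vacuum pump, 130 x 240 mm and 0.15 m high (0.19 m with its steel inlet stub); origin at the underside near the middle of the sump; the guide tube comes out of its -y end, the black motor is at its +y end
- guide_tube: steel tube on the pump's -y end; origin at the centre of its mouth, 125 mm above the worktop; z points out of the mouth along the bore, 35 degrees above level. The dipstick goes in along -z (toward the pump, tip 35 degrees below level), 130 mm until its collar stops. Funnel mouth 22 mm inner, 29 mm outer diameter, narrowing within 12 mm to a 14 mm bore that ends after 78 mm in the hollow sump
- dish_large: the larger round dish, 92 mm diameter, 14 mm high, loose; origin at the centre of its underside. The two dishes may stand in either place
- dish_small: the smaller round dish, 62 mm diameter, 14 mm high, loose; origin at the centre of its underside; leave alone
- flask: clear culture flask lying flat, 48 x 101 x 25 mm; origin at underside centre; leave alone
- well_plate: clear well plate, 86 x 128 x 21 mm; origin at underside centre; leave alone
- tweezers: steel tweezers, 13 x 121 x 9 mm; origin at underside centre; leave alone
- marker: white marker pen lying flat, 12 x 139 x 14 mm; origin at underside centre; leave alone
Mind the look-alikes: they are no part of the job. Leave any orange look-alike of the dish_large alone.

How it is judged:
By the outcome, as a careful person would: the job done as asked, in the order asked, and still so for the second after the job is handed in, while the arm keeps its last pose, push and grip.
It also fails if it takes over 54 s, if anything falls off the work surface, if the arm or the gripper's body presses on something with over 40 N, if the wrist force passes 120 N, or if a joint passes its speed limit or range.

## Robot

A 6-joint arm with a two-finger parallel gripper is mounted at the origin on a cart in front of the work surface, level with it; the furniture and walls round the work are solid. World frame = base frame: x ahead of the robot, y to its left, z up, the work surface at z = 0. Lengths are in m, angles in rad, forces in N, time in s.
With the tool pointing down it reaches from about 0.35 to 0.775 m from the base axis. Payload 5.5 kg.
Tool frame: the origin (TCP) lies midway between the tips of the shut fingers; the grasp point (between the pads) lies hold_point_z behind it (hold_point_z is the distance from the TCP to the grasp point, in m); z points along the fingers, y is the direction in which the jaws open and shut (so a half turn about z gives the same grasp; the last joint's range is limited). The gripper opens to 85 mm and grips with 20 to 120 N. Pads are 22 mm wide; open, the fingers measure 114 mm over their backs; the gripper's body (76 mm by 85 mm) begins 54 mm behind the grasp point. The pads swing forward as they close: fully open they stand 13 mm farther back than shut.
Start: joints at [1.115, 0.313, 0.046, 1.304, 0, 1.431], TCP at [0.179, 0.547, 0.231] pointing down, gripper open.
Joint ranges: [-2.76, 2.76], [-0.86, 1.69], [-1.03, 1.26], [-2.2, 2.34], [-1.47, 1.5], [-3.14, 3.14]. Speed limits (rad/s): [2.57, 2.57, 3.14, 3.14, 3.14, 3.14].

## Interface

Orientations are given as a unit quaternion [w, x, y, z].
In Python, from workcell import * gives the robot as it stands. The module is installed in compiled form; this text tells all that it offers.
- The arm moves only by the tool jog_arm, never from a script. Its argument "plan" is a list of rows, each a list of 6 numbers: the shift along the world's x, y, z in m, then the turn, a rotation vector about the world's x, y, z in degrees. A call has exactly 10 rows; each row shifts and turns the commanded pose from where the row before left it; what a row does not reach is not made up. A row lasts 1/10 s, in which the tool goes at most 50 mm and 8.59 degrees, less where a joint would pass 70% of its speed; a pose out of reach is approached as far as the arm can. A call with a gripper value outside its range is refused whole. "hand" is the opening, from 0 (shut) to 1 (fully open), set as the call begins (left out, the last holds). The fingers move at their own pace and stop on an object; "force" is the grip in N (left out, the last holds). Time passes only in rows, so rows that do not move let the fingers close, or fill a call up. It gives the time, the measured TCP pose, the force and the opening at its end, in the units of the state.
- get_state(): the state, without advancing time (a new reading comes with each control period).
- read_camera(name): name is "scene" or "top" or "wrist"; returns the picture (384x512x3 uint8, red, green, blue); there is no depth.
- calibration(name): a dict with "K" (3x3 intrinsics, pixels), "D" ([k1, k2, p1, p2, k3] as OpenCV has them; the pictures are not rectified), "world_to_cam" (4x4, takes a point from world to camera coordinates). Camera axes: x right, y down, z forward; pixel columns grow to the right and rows downward; lengths in m; the calibration is good to about 2 mm. A picture is of the moment at which its call begins: read the wrist's pose just before it. calibration takes no time and is no camera call; for the wrist camera it gives the pose at the moment of the call.
- hand_in(): hands the job in, once; it reports no verdict.
The state is a dict: "clock": time; "joint_pos": joint angles; "qvel": joint speeds; "tau": joint torques, N m; "tcp_pos": TCP position; "orientation": TCP orientation; "wrist_force": force on the tool from outside, world axes, zero at the start; "ft_torque": the same for the moment, N m; "finger_gap": finger opening in m.
Only numpy, scipy, OpenCV 4.12 (cv2) and the standard library are available. Lean on these libraries where they do the work, as an engineer would, in place of code of your own. Each camera call takes 0.05 s, during which the arm holds its last target.

## Working session

There is one attempt and no reset: what is moved stays moved. The work goes in short steps, Python scripts to look and compute and a tool call to move; the robot and the scene stay as the last step left them, time stands still between calls to the robot, and variables do not carry over. Pictures are saved under pics/ and viewed, and the job is handed in when it is done.

Besides the shell and the picture viewer there is one more tool, called after "Emit:" by a JSON object that holds its "op" and its "data". jog_arm: Moves the arm, as the interface text tells. Its arguments: {"type":"object","properties":{"plan":{"type":"array","items":{"type":"array","items":{"type":"number"}}},"hand":{"type":"number"},"force":{"type":"number"}},"required":["plan"]}

```bash
mkdir -p pics; python3 - <<'E'
from workcell import *
import cv2
print(get_state())
for n in ["scene","top","wrist"]:
    c=calibration(n); print(n,c)
    im=read_camera(n); cv2.imwrite(f"pics/{n}0.png",im[:,:,::-1])
E
```

```text
{'clock': 0.0, 'joint_pos': array([ 1.11538822e+00,  3.13981190e-01,  4.50188236e-02,  1.30360536e+00,
       -9.02419358e-06,  1.43120309e+00]), 'qvel': array([-0.0012688 , -0.00051169,  0.00123702, -0.00015995,  0.00057104,
        0.00083356]), 'tau': array([ 5.10592799e-04, -4.80630255e+01,  2.98534030e+01,  1.94238068e-02,
        6.86060787e-06, -4.20471594e-06]), 'tcp_pos': array([0.17837849, 0.54611181, 0.23043609]), 'orientation': array([-2.55312724e-04,  1.57251954e-01,  9.87558119e-01, -8.48115592e-04]), 'wrist_force': array([0.64543546, 0.82770758, 0.55536607]), 'ft_torque': array([-0.01458154,  0.03989303, -0.03754255]), 'finger_gap': 0.08566562890418811}
scene {'K': array([[350.56705073,   0.        , 251.69556196],
       [  0.        , 350.56705073, 195.66696877],
       [  0.        ,   0.        ,   1.        ]]), 'D': array([-0.08226588,  0.        ,  0.        ,  0.        ,  0.        ]), 'world_to_cam': array([[ 0.8603629 , -0.50963078, -0.00722127, -0.48345428],
       [-0.3877439 , -0.64526538, -0.65824559,  0.27870278],
       [ 0.33080258,  0.56913009, -0.75
[... 494 characters left out ...]
    5.35901144e-01],
       [ 1.48743284e-01, -8.41347727e-03, -9.88840052e-01,
         1.27403898e+00],
       [ 0.00000000e+00,  0.00000000e+00,  0.00000000e+00,
         1.00000000e+00]])}
wrist {'K': array([[316.53725591,   0.        , 254.89171068],
       [  0.        , 316.53725591, 197.31612332],
       [  0.        ,   0.        ,   1.        ]]), 'D': array([-0.05613101,  0.        ,  0.        ,  0.        ,  0.        ]), 'world_to_cam': array([[ 0.31063816,  0.95052695, -0.00156631, -0.57379837],
       [ 0.90241856, -0.29439763,  0.31459621, -0.04085678],
       [ 0.29857106, -0.09913905, -0.9492243 ,  0.38100371],
       [ 0.        ,  0.        ,  0.        ,  1.        ]])}
```

View pics/scene0.png

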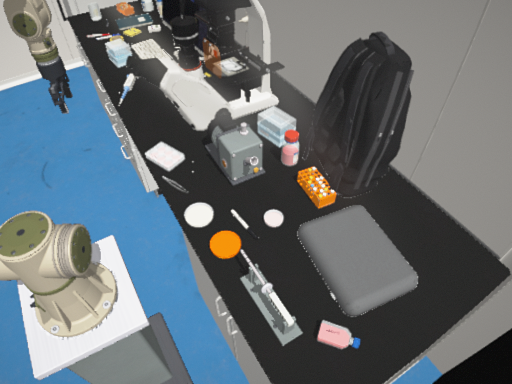

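View pics/top0.png

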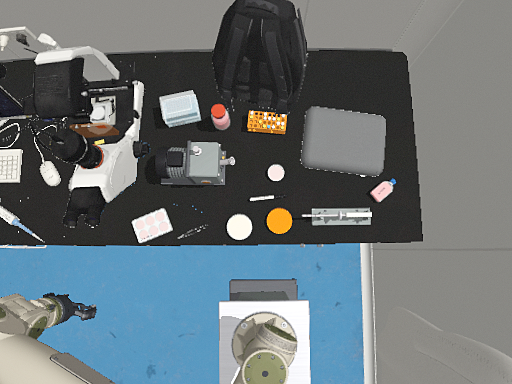

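View pics/wrist0.png

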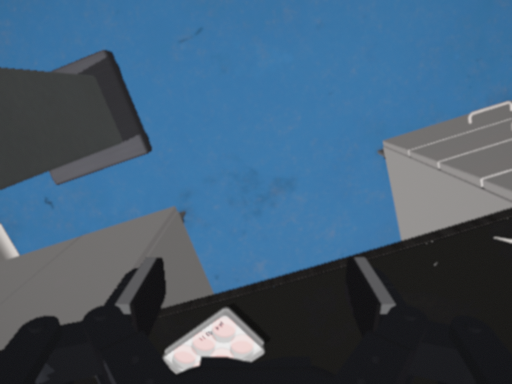

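```bash
python3 -c "
import workcell;print([x for x in dir(workcell) if x[0]!='_']);print(getattr(workcell,'hold_point_z',None))"
```

```text
['MotionError', 'calibration', 'get_state', 'hand_in', 'hold_point_z', 'read_camera']
0.0187
```

```bash
python3 - <<'E'
import cv2
t=cv2.imread('pics/top0.png');s=cv2.imread('pics/scene0.png')
cv2.imwrite('pics/t_a.png',cv2.resize(t[120:260,130:410],None,fx=2.85,fy=2.85,interpolation=cv2.INTER_CUBIC))
cv2.imwrite('pics/s_a.png',cv2.resize(s[180:355,170:370],None,fx=3.4,fy=3.4,interpolation=cv2.INTER_CUBIC))
cv2.imwrite('pics/s_b.png',cv2.resize(s[90:210,130:310],None,fx=4.4,fy=4.4,interpolation=cv2.INTER_CUBIC))
E
```

```text
(no output)
```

View pics/t_a.png

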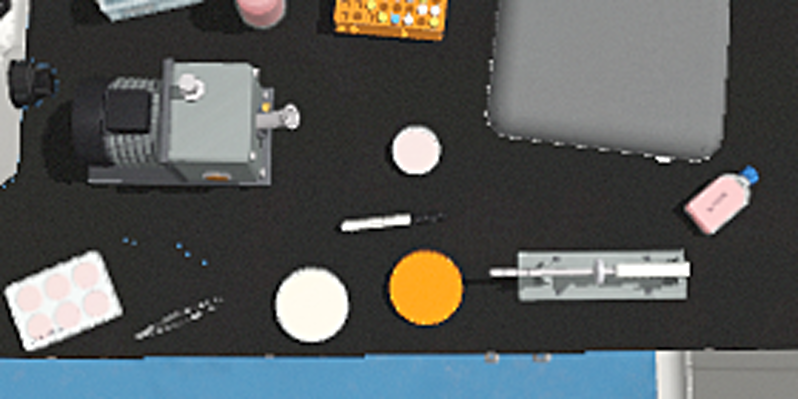

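View pics/s_a.png

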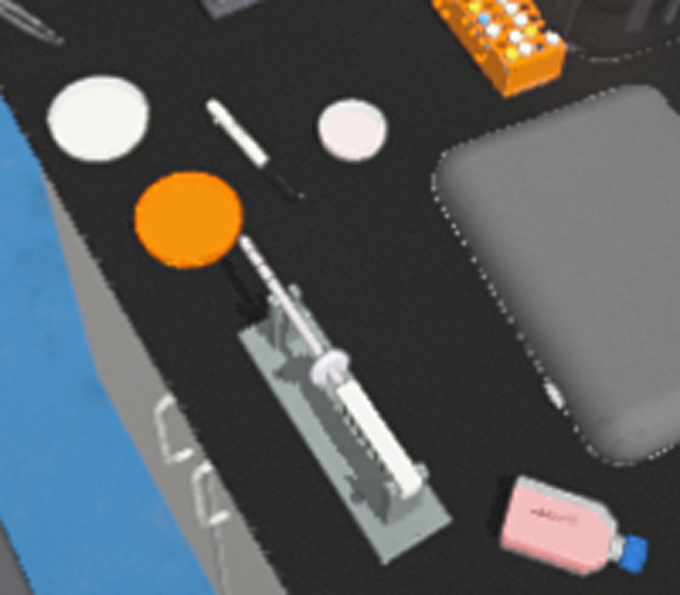

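View pics/s_b.png

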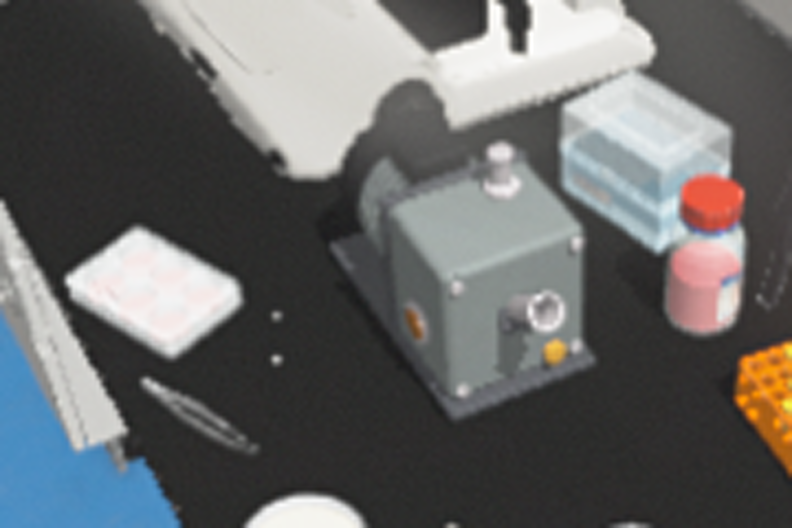

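```bash
cat > h.py <<'E'
import numpy as np, cv2
def ray(c,uv):
    p=cv2.undistortPoints(np.array([[uv]],float),c['K'],c['D'])[0,0]
    W=np.array(c['world_to_cam']);R=W[:3,:3];t=W[:3,3]
    o=-R.T@t;d=R.T@np.array([p[0],p[1],1]);return o,d/np.linalg.norm(d)
def onz(c,uv,z):
    o,d=ray(c,uv);return o+d*(z-o[2])/d[2]
def tri(rs):
    A=np.zeros((3,3));b=np.zeros(3)
    for o,d in rs:
        P=np.eye(3)-np.outer(d,d);A+=P;b+=P@o
    x=np.linalg.solve(A,b);return x,[np.linalg.norm((np.eye(3)-np.outer(d,d))@(x-o)) for o,d in rs]
def proj(c,X):
    W=c['world_to_cam'];r=cv2.Rodrigues(W[:3,:3])[0]
    return cv2.projectPoints(np.array(X,float).reshape(-1,3),r,W[:3,3],c['K'],c['D'])[0].reshape(-1,2)
E
python3 - <<'E'
from h import *; from workcell import *
T=calibration('top');S=calibration('scene')
ti=cv2.imread('pics/top0.png');si=cv2.imread('pics/scene0.png')
def cen(im,box,lo=200):
    x0,y0,x1,y1=box;g=im[y0:y1,x0:x1].min(2)>lo
    n,l,st,ce=cv2.connectedComponentsWithStats(g.astype(np.uint8))
    i=1+np.argmax(st[1:,4]);ys,xs=np.nonzero(l==i);return (xs.mean()+x0,ys.mean()+y0),st[i],cv2.minAreaRect(np.c_[xs+x0,ys+y0].astype(np.float32))
for n,b,z in [('large',(215,205,260,250),.014),('small',(262,160,292,185),.014),('handle',(343,200,385,230),.08)]:
    c,st,r=cen(ti,b);print(n,c,st,r,onz(T,c,z))
for n,b,z in [('large',(180,195,220,232),.014),('small',(260,205,290,232),.014),('handle',(266,284,305,330),.08)]:
    c,st,r=cen(si,b);print(n,c,st,r,onz(S,c,z))
# mouth: crop coords
mt=(130+290/2.85,120+117/2.85); ms=(130+545/4.4,90+312/4.4)
print('mouth',tri([ray(T,mt),ray(S,ms)]),mt,ms)
print(onz(T,mt,.125),onz(S,ms,.125))
tt=(130+491/2.85,120+272/2.85); ts=(170+243/3.4,180+238/3.4)
print('tip',tri([ray(T,tt),ray(S,ts)]),onz(T,tt,.07),onz(S,ts,.07))
E
```

```text
large (np.float64(238.9758551307847), np.float64(226.7424547283702)) [ 12  10  25  25 497] ((239.0, 227.0), (24.0, 24.0), 90.0) [0.41281183 0.08291754 0.014     ]
small (np.float64(275.4326923076923), np.float64(172.5)) [  6   5  16  16 208] ((275.5, 172.5), (15.0, 15.0), 90.0) [ 0.6088812  -0.05108045  0.014     ]
handle (np.float64(358.9734513274336), np.float64(214.24778761061947)) [  3  12  26   5 113] ((358.5, 214.0), (4.0, 25.0), 90.0) [ 0.44594379 -0.33388472  0.08      ]
large (np.float64(198.5188679245283), np.float64(214.3056603773585)) [  5   8  28  24 530] ((198.5, 214.5), (23.0, 27.0), 90.0) [0.41244099 0.07823053 0.014     ]
small (np.float64(273.188), np.float64(217.568)) [  4   5  19  17 250] ((273.0, 218.0), (16.0, 18.0), 90.0) [ 0.60821691 -0.05424772  0.014     ]
handle (np.float64(281.33482142857144), np.float64(308.07142857142856)) [  3   8  25  34 224] ((281.30767822265625, 307.9615478515625), (37.442264556884766, 6.1017022132873535), 56.3099365234375) [ 0.44614852 -0.33630758  0.08      ]
mouth (array([0.62906085, 0.09982783, 0.12217524]), [np.float64(0.0009031647404744795), np.float64(0.0009031647404744607)]) (231.75438596491227, 161.05263157894737) (253.86363636363637, 160.9090909090909)
[0.62752033 0.09989931 0.125     ] [0.62844772 0.09709131 0.125     ]
tip (array([ 0.44668225, -0.13880091,  0.07082489]), [np.float64(0.0010740792912967091), np.float64(0.0010740792912967362)]) [ 0.44571858 -0.13857315  0.07      ] [ 0.4479756  -0.13857378  0.07      ]
```

White dish at top (239,227) is dish_large; the orange one (279,221) is the look-alike, and the pink-white one (276,172) is the small dish. The handle is at top (359,214) / scene (281,308), and the tube mouth at top (232,161) / scene (254,161). The marker (265,197) is also white, but it lies flat on the bench with no rest. Moving in for a close look.

Emit:
{"op": "jog_arm", "data": {"plan": [[0.03,-0.045,0.005,0,0,-7.2],[0.03,-0.045,0.005,0,0,-7.2],[0.03,-0.045,0.005,0,0,-7.2],[0.03,-0.045,0.005,0,0,-7.2],[0.03,-0.045,0.005,0,0,-7.2],[0.03,-0.045,0.005,0,0,-7.2],[0.03,-0.045,0.005,0,0,-7.2],[0.03,-0.045,0.005,0,0,-7.2],[0.03,-0.045,0.005,0,0,-7.2],[0.03,-0.045,0.005,0,0,-7.2]], "hand": 1}}

```text
clock: 1.15
tcp_pos: [0.4554, 0.1304, 0.2775]
orientation: [-0.0, 0.71, 0.705, 0.0]
wrist_force: [0.9, 1.2, 0.2]
finger_gap: 0.0854
```

```bash
python3 - <<'E'
from workcell import *
import cv2,pickle
c=calibration('wrist');im=read_camera('wrist');cv2.imwrite('pics/w1.png',im[:,:,::-1]);pickle.dump(c,open('w1.pkl','wb'));s=get_state();print(s['tcp_pos'],s['qvel'])
E
```

```text
[0.46015007 0.1248193  0.27779079] [ 0.09500983 -0.01447244 -0.03525773 -0.00988391  0.03568109 -0.0494261 ]
```

View pics/w1.png

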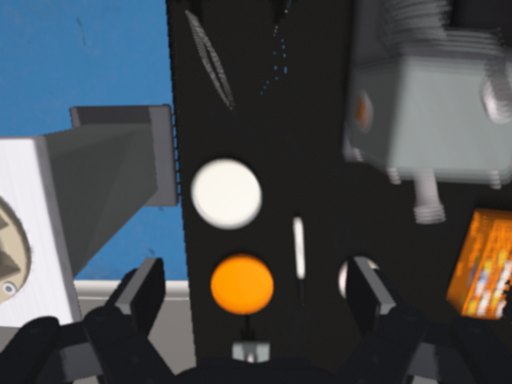

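Emit:
{"op": "jog_arm", "data": {"plan": [[-0.003,-0.042,-0.002,0,0,0],[-0.003,-0.042,-0.002,0,0,0],[-0.003,-0.042,-0.002,0,0,0],[-0.003,-0.042,-0.002,0,0,0],[-0.003,-0.042,-0.002,0,0,0],[-0.003,-0.042,-0.002,0,0,0],[-0.003,-0.042,-0.002,0,0,0],[-0.003,-0.042,-0.002,0,0,0],[-0.003,-0.042,-0.002,0,0,0],[-0.003,-0.042,-0.002,0,0,0]]}}

```text
clock: 2.2
tcp_pos: [0.4243, -0.289, 0.257]
orientation: [-0.0, 0.708, 0.707, 0.0]
wrist_force: [0.9, -0.2, -0.2]
finger_gap: 0.0855
```

```bash
cat > snap.py <<'E'
from workcell import *
import cv2,pickle,sys
def snap(cam,n,k=1):
    for i in range(k-1): read_camera(cam)
    c=calibration(cam);im=read_camera(cam)[:,:,::-1].copy();cv2.imwrite(f'pics/{n}.png',im);pickle.dump(c,open(f'{n}.pkl','wb'));return im,c
if __name__=='__main__':
    snap(sys.argv[1],sys.argv[2],int(sys.argv[3]));s=get_state();print(s['clock'],s['tcp_pos'],s['orientation'],s['wrist_force'],s['finger_gap'],abs(s['qvel']).max())
E
python3 snap.py wrist w2 4
```

```text
2.4 [ 0.42427841 -0.2879799   0.25662876] [-8.88654298e-04  7.08315474e-01  7.05895444e-01  1.47974755e-04] [ 0.3004641  -0.02084643 -0.03949077] 0.08575862414534602 0.03497814704042252
```

View pics/w2.png

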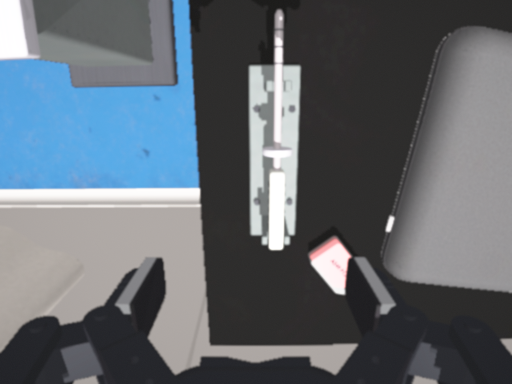

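The dipstick lies nearly vertical in the picture: handle (276,172–248), collar (277,153), tip (279,12).

```bash
python3 - <<'E'
from h import *;import pickle
im=cv2.imread('pics/w2.png');c=pickle.load(open('w2.pkl','rb'))
g=im.min(2)>205
for r in [20,60,100,130,180,200,220,240]:
    xs=np.nonzero(g[r,262:292])[0]+262; print(r,xs.min() if len(xs) else None,xs.max() if len(xs) else None)
for r0 in (276,): print([ (r,int(im[r,276].min())) for r in list(range(164,178))+list(range(240,254))])
z=.08
for r in (175,200,225,245):
    xs=np.nonzero(g[r,262:292])[0]+262; print('top',r,onz(c,(xs.mean(),r),.08))
print('front edge',onz(c,(276,171.5),.08),'rear',onz(c,(276,248.5),.08),'tip',onz(c,(279,11),.07),'collar',onz(c,(277.5,153),.07))
E
```

```text
20 None None
60 275 281
100 262 291
130 274 291
180 270 291
200 270 285
220 269 291
240 263 288
[(164, 252), (165, 252), (166, 252), (167, 242), (168, 206), (169, 175), (170, 175), (171, 191), (172, 226), (173, 250), (174, 255), (175, 255), (176, 255), (177, 255), (240, 255), (241, 255), (242, 255), (243, 255), (244, 255), (245, 255), (246, 255), (247, 255), (248, 255), (249, 226), (250, 119), (251, 54), (252, 42), (253, 44)]
top 175 [ 0.45043966 -0.29037475  0.08      ]
top 200 [ 0.44778517 -0.31780896  0.08      ]
top 225 [ 0.44976468 -0.34674807  0.08      ]
top 245 [ 0.44649175 -0.37106523  0.08      ]
front edge [ 0.44570284 -0.28662034  0.08      ] rear [ 0.44712585 -0.37544583  0.08      ] tip [ 0.44713638 -0.13482665  0.07      ] collar [ 0.44764333 -0.26912437  0.07      ]
```

Emit:
{"op": "jog_arm", "data": {"plan": [[0.0044,-0.0104,-0.016,0,0,0],[0.0044,-0.0104,-0.016,0,0,0],[0.0044,-0.0104,-0.016,0,0,0],[0.0044,-0.0104,-0.016,0,0,0],[0.0044,-0.0104,-0.016,0,0,0],[0,0,-0.016,0,0,0],[0,0,-0.016,0,0,0],[0,0,-0.016,0,0,0],[0,0,-0.016,0,0,0],[0,0,0,0,0,0]]}}

```text
clock: 3.4
tcp_pos: [0.446, -0.3366, 0.1114]
orientation: [-0.002, 0.707, 0.707, 0.0]
wrist_force: [-0.1, 1.0, -0.6]
finger_gap: 0.0856
```

```bash
python3 snap.py wrist w3 2
```

```text
3.5 [ 0.44701667 -0.33823015  0.11363256] [-3.68376291e-04  7.07045629e-01  7.07167825e-01  1.01181810e-04] [ 0.04928084 -0.29718109  0.48946068] 0.08538859095878862 0.025193997746716355
```

View pics/w3.png

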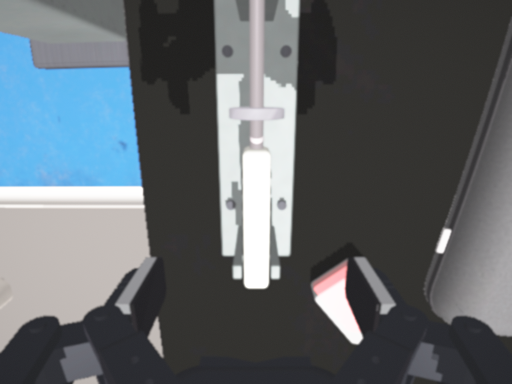

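Handle (256,150–288) sits centred between the fingers. Descending and gripping.

Emit:
{"op": "jog_arm", "data": {"plan": [[0,-0.001,-0.013,0,0,0],[0,-0.001,-0.013,0,0,0],[0,0,-0.013,0,0,0],[0,0,-0.013,0,0,0],[0,0,-0.0105,0,0,0],[0,0,0,0,0,0],[0,0,0,0,0,0],[0,0,0,0,0,0],[0,0,0,0,0,0],[0,0,0,0,0,0]]}}

```text
clock: 4.5
tcp_pos: [0.4471, -0.342, 0.0514]
orientation: [0.001, 0.708, 0.707, 0.0]
wrist_force: [0.9, 0.4, 0.3]
finger_gap: 0.0854
```

Emit:
{"op": "jog_arm", "data": {"plan": [[0,0,0,0,0,0],[0,0,0,0,0,0],[0,0,0,0,0,0],[0,0,0,0,0,0],[0,0,0,0,0,0],[0,0,0,0,0,0],[0,0,0,0,0,0],[0,0,0,0,0,0],[0,0,0,0,0,0],[0,0,0,0,0,0]], "hand": 0, "force": 60}}

```text
clock: 5.5
tcp_pos: [0.4469, -0.3417, 0.051]
orientation: [0.0, 0.708, 0.707, 0.0]
wrist_force: [-0.1, -0.4, 2.3]
finger_gap: 0.0152
```

Emit:
{"op": "jog_arm", "data": {"plan": [[0,0,0.006,0,0,0],[0,0,0.01,0,0,0],[0,0,0.015,0,0,0],[0,0,0.02,0,0,0],[0,0,0.025,0,0,0],[0,0,0.025,0,0,0],[0,0,0.025,0,0,0],[0,0,0.025,0,0,0],[0,0,0.02,0,0,0],[0,0,0.01,0,0,0]]}}

```text
clock: 6.5
tcp_pos: [0.4474, -0.3422, 0.2346]
orientation: [0.002, 0.708, 0.707, 0.0]
wrist_force: [0.2, -0.1, -1.8]
finger_gap: 0.0151
```

```bash
python3 snap.py wrist w4 3
```

```text
6.65 [ 0.44692321 -0.34183803  0.23220347] [5.47689164e-04 7.07706027e-01 7.06506814e-01 1.93833918e-05] [ 0.15086883  0.8306086  -1.63576924] 0.015242934997644748 0.03417903088600931
```

View pics/w4.png

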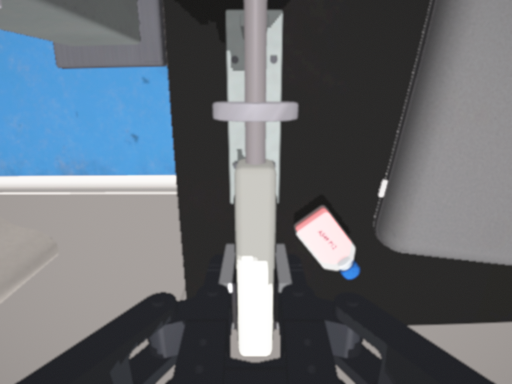

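Emit:
{"op": "jog_arm", "data": {"plan": [[0.018,0.021,0.005,0,0,0],[0.018,0.021,0.005,-3.5,0,0],[0.018,0.021,0.005,-3.5,0,0],[0.018,0.021,0.005,-3.5,0,0],[0.018,0.021,0.005,-3.5,0,0],[0.018,0.021,0.005,-3.5,0,0],[0.018,0.021,0,-3.5,0,0],[0.018,0.021,0,-3.5,0,0],[0.018,0.021,0,-3.5,0,0],[0.018,0.021,0,-3.5,0,0]]}}

```text
clock: 7.65
tcp_pos: [0.6267, -0.1304, 0.2602]
orientation: [0.192, 0.681, 0.68, -0.193]
wrist_force: [0.2, -1.0, -0.8]
finger_gap: 0.0151
```

Emit:
{"op": "jog_arm", "data": {"plan": [[0,0,0,-3.5,0,0],[0,0,0,0,0,0],[0,0,0,0,0,0],[0,0,0,0,0,0],[0,0,0,0,0,0],[0,0,0,0,0,0],[0,0,0,0,0,0],[0,0,0,0,0,0],[0,0,0,0,0,0],[0,0,0,0,0,0]]}}

```text
clock: 8.65
tcp_pos: [0.6268, -0.1317, 0.2619]
orientation: [0.213, 0.675, 0.674, -0.212]
wrist_force: [-0.5, -0.3, 0.0]
finger_gap: 0.0153
```

```bash
python3 snap.py wrist w5 1;python3 snap.py scene s5 1;python3 snap.py top t5 1
python3 - <<'E'
import cv2
t=cv2.imread('pics/t5.png');s=cv2.imread('pics/s5.png')
cv2.imwrite('pics/t5c.png',cv2.resize(t[120:220,180:340],None,fx=5,fy=5,interpolation=cv2.INTER_CUBIC))
cv2.imwrite('pics/s5c.png',cv2.resize(s[120:240,190:350],None,fx=5,fy=5,interpolation=cv2.INTER_CUBIC))
E
```

```text
8.7 [ 0.62676461 -0.13163131  0.2618454 ] [ 0.21283518  0.67490799  0.6738509  -0.21242729] [ 1.29693221  0.61826995 -0.92668259] 0.014971177582551927 0.0012094983956725202
8.75 [ 0.62679699 -0.13160352  0.26185549] [ 0.21285751  0.67490132  0.67385768 -0.21240463] [ 0.42906032  0.49150928 -1.20454772] 0.015281969665135814 0.0021449379669355745
8.8 [ 0.62678601 -0.13157638  0.26180545] [ 0.2128125   0.67486531  0.67389797 -0.21243628] [-0.24743348 -0.11304262 -0.72690468] 0.015027042054362172 0.0019294409315577673
```

View pics/w5.png

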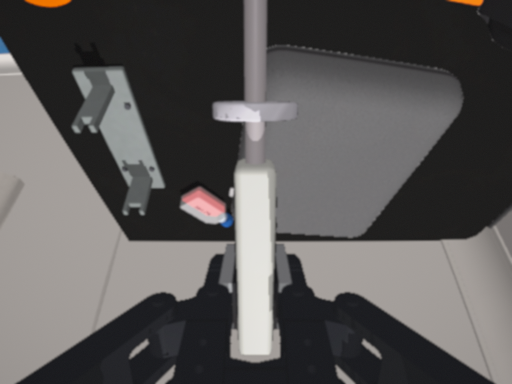

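View pics/t5c.png

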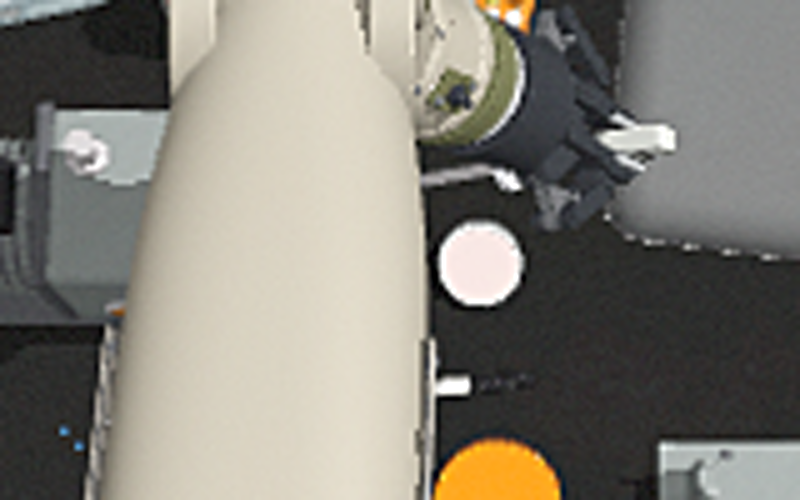

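View pics/s5c.png

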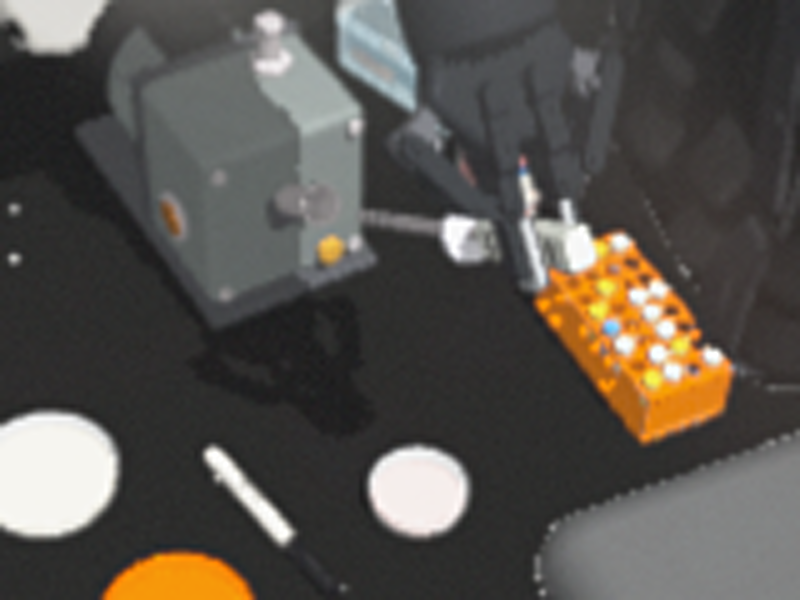

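```bash
python3 - <<'E'
import cv2
t=cv2.imread('pics/top0.png');s=cv2.imread('pics/scene0.png');w=cv2.imread('pics/w1.png')
cv2.imwrite('pics/t0p.png',cv2.resize(t[135:195,145:245],None,fx=8,fy=8,interpolation=cv2.INTER_CUBIC))
cv2.imwrite('pics/s0p.png',cv2.resize(s[140:200,210:290],None,fx=10,fy=10,interpolation=cv2.INTER_CUBIC))
cv2.imwrite('pics/w1p.png',cv2.resize(w[20:250,332:512],None,fx=2.6,fy=2.6,interpolation=cv2.INTER_CUBIC))
E
```

```text
(no output)
```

View pics/t0p.png

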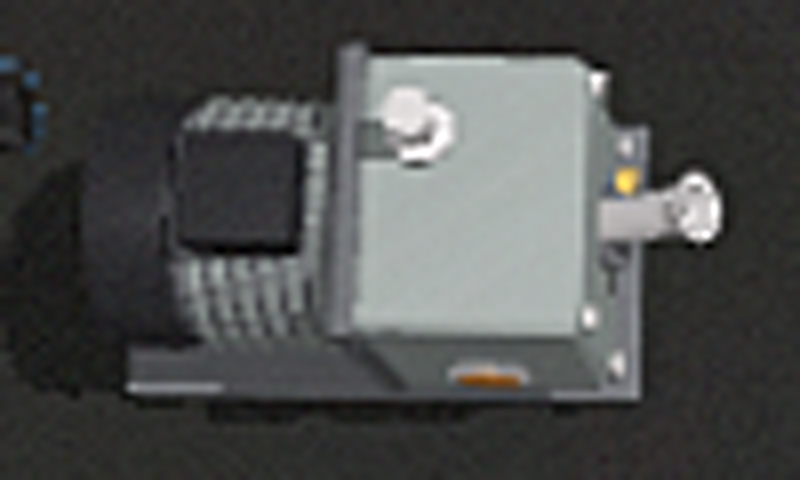

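View pics/s0p.png

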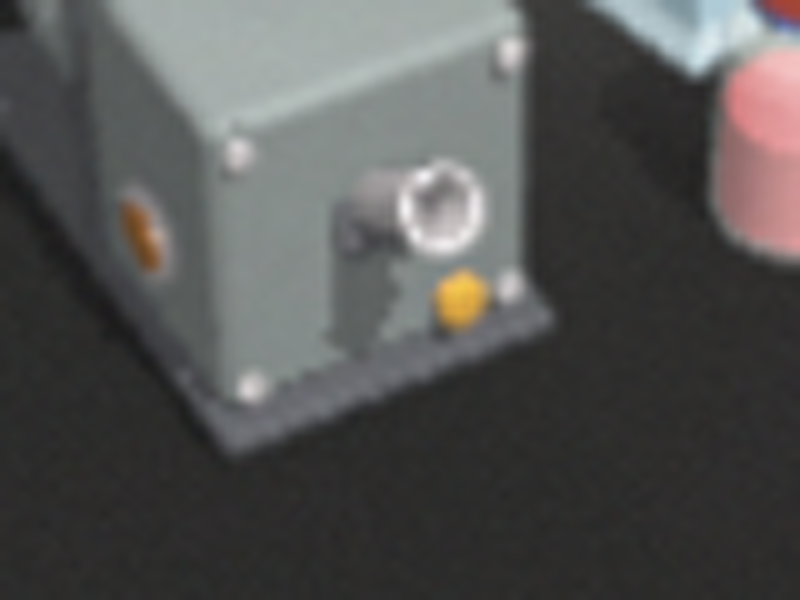

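View pics/w1p.png

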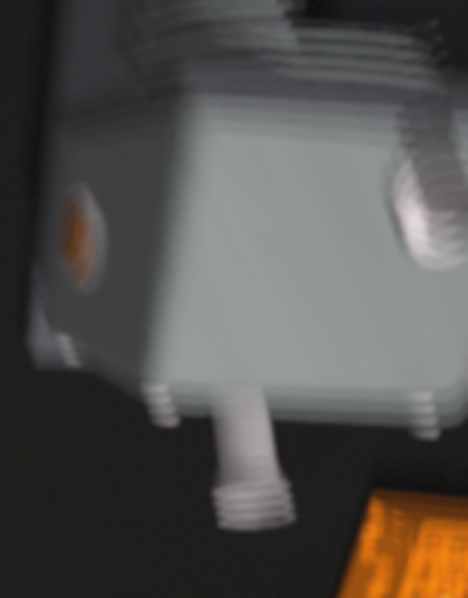

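```bash
python3 - <<'E'
from h import *; from workcell import *;import pickle
T=calibration('top');S=calibration('scene')
t=lambda x,y:(145+(x+.5)/8-.5,135+(y+.5)/8-.5); s=lambda x,y:(210+(x+.5)/10-.5,140+(y+.5)/10-.5)
M,e=tri([ray(T,t(697,207)),ray(S,s(441,207))]);print('M',M,e)
def yaw(a,b): d=a-b;return np.degrees(np.arctan2(d[0],-d[1]))
for n,a,b,z in [('topnear',(580,331),(355,333),.15),('topfar',(575,57),(370,57),.15),('base',(640,398),(130,393),.0),('basetop',(640,390),(130,385),.01)]:
    A,B=onz(T,t(*a),z),onz(T,t(*b),z);print(n,A,B,yaw(A,B))
# end face edges
for n,a,b,z in [('endtop',(583,70),(580,325),.15),('baseend',(645,130),(640,395),.008)]:
    A,B=onz(T,t(*a),z),onz(T,t(*b),z);print(n,A,B,np.degrees(np.arctan2(A[1]-B[1],A[0]-B[0])))
A,B=onz(S,s(240,460),0),onz(S,s(552,322),0);print('scene base end',A,B,np.degrees(np.arctan2(B[1]-A[1],B[0]-A[0])))
# predicted points
for dy in (-3,0,3):
  pass
st=get_state();from scipy.spatial.transform import Rotation as R
q=st['orientation'];r=R.from_quat([q[1],q[2],q[3],q[0]]).as_matrix();print(r.round(3))
tip=st['tcp_pos']-.0187*r[:,2]+.2065*r[:,0];col=st['tcp_pos']-.0187*r[:,2]+.0765*r[:,0]
print('tip',tip,'scene px',proj(S,tip),'collar',proj(S,col),'crop5',(proj(S,[tip,col])-[190,120])*5)
print('mouth crop5',(proj(S,M)-[190,120])*5)
E
```

```text
M [0.62959595 0.10016609 0.12486014] [np.float64(8.797375035265647e-05), np.float64(8.797375035262752e-05)]
topnear [0.57226786 0.14613578 0.15      ] [0.57270542 0.23886908 0.15      ] -0.2703421338117317
topfar [0.68849968 0.14912516 0.15      ] [0.68993123 0.23498877 0.15      ] -0.9551636346231999
base [0.56979479 0.13613011 0.        ] [0.57525672 0.37298998 0.        ] -1.3209913741850958
basetop [0.57178495 0.13515976 0.01      ] [0.57723354 0.37035175 0.01      ] -1.3271081420446005
endtop [0.68284262 0.14573609 0.15      ] [0.57477159 0.14615202 0.15      ] -0.22051540425258986
baseend [0.69448133 0.13349925 0.008     ] [0.56981502 0.13534949 0.008     ] -0.8502959619744809
scene base end [5.73073825e-01 1.41630440e-01 1.11022302e-16] [ 7.00926695e-01  1.43155144e-01 -1.11022302e-16] 0.6832459383781576
[[ 0.001  1.     0.   ]
 [ 0.819 -0.001 -0.574]
 [-0.574  0.001 -0.819]]
tip [0.62708667 0.04830626 0.15868376] scene px [[261.76637412 162.41079069]] collar [[283.02837818 165.6458765 ]] crop5 [[358.8318706  212.05395347]
 [465.14189092 228.22938248]]
mouth crop5 [[318.38374205 201.21259055]]
```

```bash
python3 - <<'E'
from h import *; from workcell import *
S=calibration('scene');s=cv2.imread('pics/s5.png')
st=get_state();from scipy.spatial.transform import Rotation as R
q=st['orientation'];r=R.from_quat([q[1],q[2],q[3],q[0]]).as_matrix();g=st['tcp_pos']-.0187*r[:,2]
c=cv2.resize(s[150:190,250:320],None,fx=11,fy=11,interpolation=cv2.INTER_CUBIC)
for a in (.2065,.15,.0765,.0705,.0535,-.0365):
    p=(proj(S,g+a*r[:,0])[0]-[250,150]+.5)*11-.5
    cv2.circle(c,tuple(int(v) for v in p),4,(0,0,255),1)
cv2.imwrite('pics/s5d.png',c)
E
```

```text
(no output)
```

View pics/s5d.png

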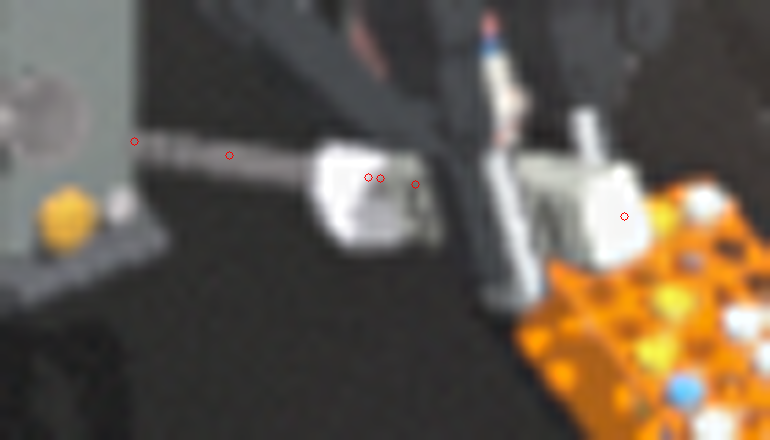

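Emit:
{"op": "jog_arm", "data": {"plan": [[0.0005,0.0085,-0.0052,0,0,0],[0.0005,0.0085,-0.0052,0,0,0],[0.0005,0.0085,-0.0052,0,0,0],[0.0005,0.0085,-0.0052,0,0,0],[0.0005,0.0085,-0.0052,0,0,0],[0,0,0,0,0,0],[0,0,0,0,0,0],[0,0,0,0,0,0],[0,0,0,0,0,0],[0,0,0,0,0,0]]}}

```text
clock: 9.8
tcp_pos: [0.6293, -0.0896, 0.2362]
orientation: [0.213, 0.675, 0.674, -0.212]
wrist_force: [-0.3, 0.7, -1.3]
finger_gap: 0.0149
```

```bash
python3 snap.py scene s6 1; python3 snap.py wrist w6 1; python3 - <<'E'
from h import *; from workcell import *
S=calibration('scene');s=cv2.imread('pics/s6.png')
st=get_state();from scipy.spatial.transform import Rotation as R
q=st['orientation'];r=R.from_quat([q[1],q[2],q[3],q[0]]).as_matrix();g=st['tcp_pos']-.0187*r[:,2]
print('tip',g+.2065*r[:,0])
c=cv2.resize(s[140:190,235:305],None,fx=11,fy=11,interpolation=cv2.INTER_CUBIC)
for a in (.2065,.15,.0765):
    p=(proj(S,g+a*r[:,0])[0]-[235,140]+.5)*11-.5
    cv2.circle(c,tuple(int(v) for v in p),4,(0,0,255),1)
p=(proj(S,[.6296,.1002,.125])[0]-[235,140]+.5)*11-.5
cv2.circle(c,tuple(int(v) for v in p),4,(0,255,0),1)
cv2.imwrite('pics/s6d.png',c)
E
```

```text
9.85 [ 0.62929311 -0.08949962  0.2361459 ] [ 0.21296072  0.67514342  0.67360566 -0.21233113] [-0.53813238 -0.78420348 -0.87865558] 0.014941314886298813 0.0013640051195449988
9.9 [ 0.62928409 -0.08946449  0.23608637] [ 0.21292873  0.675103    0.67364731 -0.21235959] [ 0.66721597 -0.89399672 -1.76753104] 0.015209750539258469 0.0032689351316931067
tip [0.62973673 0.09041186 0.13295426]
```

View pics/s6d.png

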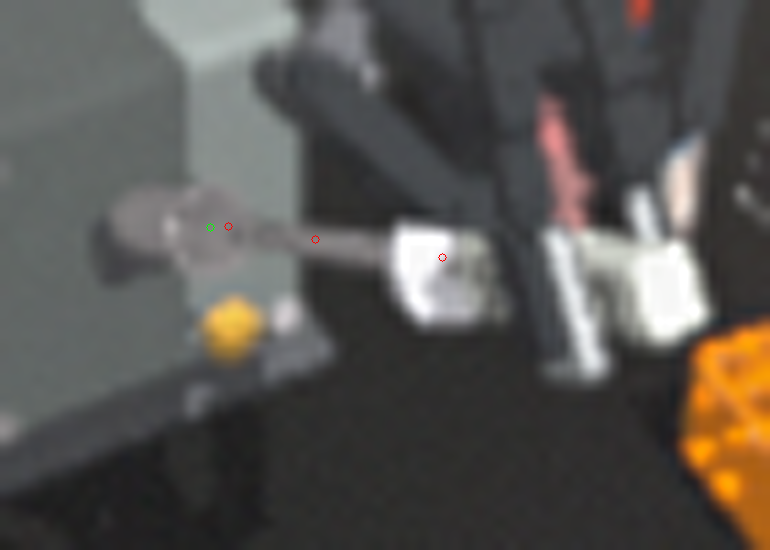

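View pics/w6.png

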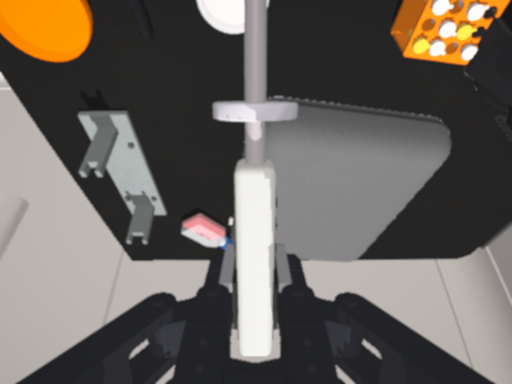

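Emit:
{"op": "jog_arm", "data": {"plan": [[0,0.00246,-0.00172,0,0,0],[0,0.00246,-0.00172,0,0,0],[0,0.00246,-0.00172,0,0,0],[0,0.00246,-0.00172,0,0,0],[0,0.00246,-0.00172,0,0,0],[0,0.00246,-0.00172,0,0,0],[0,0.00246,-0.00172,0,0,0],[0,0.00246,-0.00172,0,0,0],[0,0.00246,-0.00172,0,0,0],[0,0.00246,-0.00172,0,0,0]]}}

```text
clock: 10.9
tcp_pos: [0.6293, -0.0643, 0.2185]
orientation: [0.213, 0.675, 0.674, -0.212]
wrist_force: [-0.2, 0.0, -1.3]
finger_gap: 0.0151
```

```bash
python3 snap.py scene s7 1;python3 - <<'E'
from workcell import *; import cv2
s=get_state();print(s['tcp_pos'],s['wrist_force'],s['ft_torque'])
i=cv2.imread('pics/s7.png');cv2.imwrite('pics/s7d.png',cv2.resize(i[140:190,235:305],None,fx=11,fy=11,interpolation=cv2.INTER_CUBIC))
E
```

```text
10.95 [ 0.62917616 -0.06400489  0.21811269] [ 0.21259342  0.67480639  0.67401671 -0.21246608] [-1.08002413 -0.49377259 -1.01700818] 0.014978834023547384 0.010950471686845412
[ 0.62917616 -0.06400489  0.21811269] [-1.08002413 -0.49377259 -1.01700818] [0.6027069  0.04227071 0.0053127 ]
```

View pics/s7d.png

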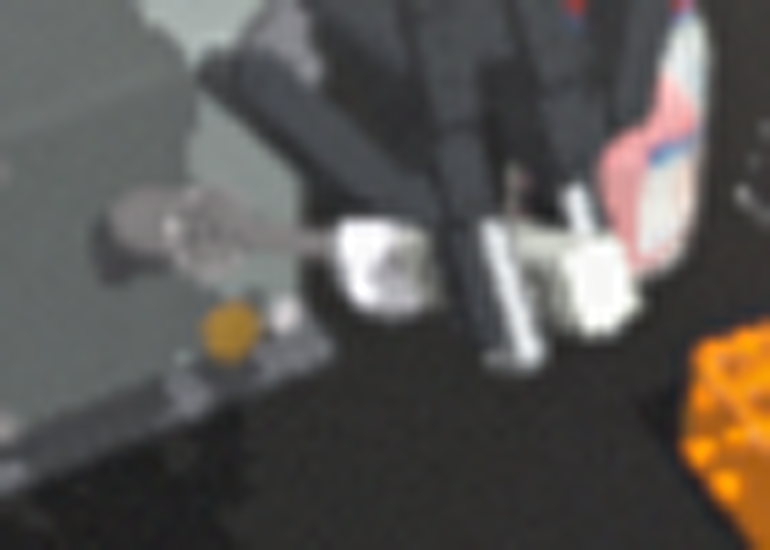

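Emit:
{"op": "jog_arm", "data": {"plan": [[0,0.00328,-0.0023,0,0,0],[0,0.00328,-0.0023,0,0,0],[0,0.00328,-0.0023,0,0,0],[0,0.00328,-0.0023,0,0,0],[0,0.00328,-0.0023,0,0,0],[0,0.00328,-0.0023,0,0,0],[0,0.00328,-0.0023,0,0,0],[0,0.00328,-0.0023,0,0,0],[0,0.00328,-0.0023,0,0,0],[0,0.00328,-0.0023,0,0,0]]}}

```text
clock: 11.95
tcp_pos: [0.6293, -0.0315, 0.1955]
orientation: [0.213, 0.675, 0.674, -0.212]
wrist_force: [0.3, -0.6, -1.3]
finger_gap: 0.015
```

```bash
python3 - <<'E'
from workcell import *
s=get_state();print(s['tcp_pos'],s['wrist_force'],s['ft_torque'])
E
```

```text
[ 0.62928273 -0.03147549  0.19545571] [ 0.32324356 -0.58413088 -1.32469578] [0.63672    0.00243947 0.00189827]
```

Emit:
{"op": "jog_arm", "data": {"plan": [[0,0.00328,-0.0023,0,0,0],[0,0.00328,-0.0023,0,0,0],[0,0.00328,-0.0023,0,0,0],[0,0.00328,-0.0023,0,0,0],[0,0.00328,-0.0023,0,0,0],[0,0.00328,-0.0023,0,0,0],[0,0.00328,-0.0023,0,0,0],[0,0.00328,-0.0023,0,0,0],[0,0.00328,-0.0023,0,0,0],[0,0.00328,-0.0023,0,0,0]]}}

```text
clock: 12.95
tcp_pos: [0.6293, 0.0013, 0.1725]
orientation: [0.213, 0.675, 0.674, -0.212]
wrist_force: [-1.0, 0.7, -0.8]
finger_gap: 0.0151
```

```bash
python3 snap.py wrist w8 1; python3 - <<'E'
from workcell import *
s=get_state();print(s['tcp_pos'],s['wrist_force'],s['ft_torque'])
E
```

```text
13.0 [0.62909874 0.00178275 0.17194964] [ 0.21255801  0.6747499   0.67407085 -0.21250917] [-0.43571043 -0.07741362 -0.6850582 ] 0.015152464243647561 0.011130268767283133
[0.62909874 0.00178275 0.17194964] [-0.43571043 -0.07741362 -0.6850582 ] [0.65903828 0.01386054 0.01308367]
```

View pics/w8.png

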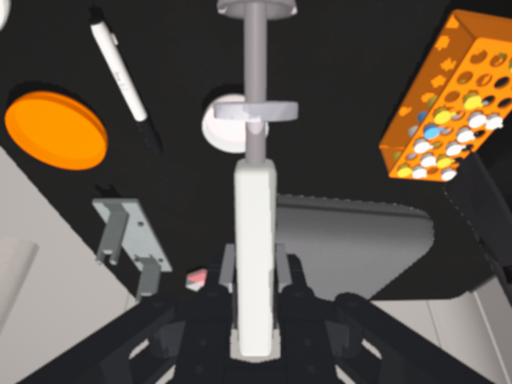

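Emit:
{"op": "jog_arm", "data": {"plan": [[0,0.00246,-0.00172,0,0,0],[0,0.00246,-0.00172,0,0,0],[0,0.00246,-0.00172,0,0,0],[0,0.00246,-0.00172,0,0,0],[0,0.00246,-0.00172,0,0,0],[0,0.00246,-0.00172,0,0,0],[0,0.00246,-0.00172,0,0,0],[0,0.00246,-0.00172,0,0,0],[0,0,0,0,0,0],[0,0,0,0,0,0]]}}

```text
clock: 14.0
tcp_pos: [0.6293, 0.0207, 0.1588]
orientation: [0.213, 0.675, 0.674, -0.212]
wrist_force: [-0.2, -0.1, -2.0]
finger_gap: 0.0152
```

```bash
python3 snap.py wrist w9 1; python3 - <<'E'
from workcell import *
s=get_state();print(s['tcp_pos'],s['wrist_force'],s['ft_torque'])
E
```

```text
14.05 [0.62931086 0.02070899 0.15893784] [ 0.21288258  0.67491812  0.67382793 -0.21242047] [-1.09606305  0.30988847  0.8263981 ] 0.014948031843114277 0.0022885515217335286
[0.62931086 0.02070899 0.15893784] [-1.09606305  0.30988847  0.8263981 ] [ 0.60548647  0.01979165 -0.00581398]
```

View pics/w9.png

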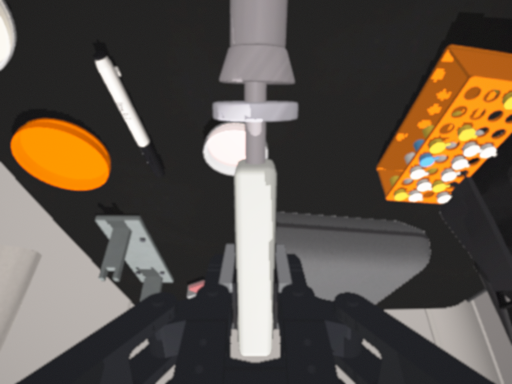

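Emit:
{"op": "jog_arm", "data": {"plan": [[0,0.00066,-0.00046,0,0,0],[0,0.00066,-0.00046,0,0,0],[0,0.00066,-0.00046,0,0,0],[0,0.00066,-0.00046,0,0,0],[0,0.00066,-0.00046,0,0,0],[0,0.00066,-0.00046,0,0,0],[0,0.00066,-0.00046,0,0,0],[0,0.00066,-0.00046,0,0,0],[0,0,0,0,0,0],[0,0,0,0,0,0]]}}

```text
clock: 15.05
tcp_pos: [0.6293, 0.026, 0.1552]
orientation: [0.213, 0.675, 0.674, -0.212]
wrist_force: [0.1, 1.1, -1.0]
finger_gap: 0.0152
```

```bash
python3 snap.py wrist w10 1; python3 - <<'E'
from workcell import *
import cv2
s=get_state();print(s['tcp_pos'],s['wrist_force'],s['ft_torque'])
i=cv2.imread('pics/w10.png');cv2.imwrite('pics/w10c.png',cv2.resize(i[30:170,190:330],None,fx=4,fy=4,interpolation=cv2.INTER_CUBIC))
E
```

```text
15.1 [0.62927966 0.02598576 0.15521218] [ 0.21284205  0.67492425  0.67382843 -0.21244002] [-0.12632664 -0.07775608 -1.89499874] 0.015294094869799867 0.0024863345712247084
[0.62927966 0.02598576 0.15521218] [-0.12632664 -0.07775608 -1.89499874] [ 0.66990611  0.00906333 -0.03949042]
```

View pics/w10c.png

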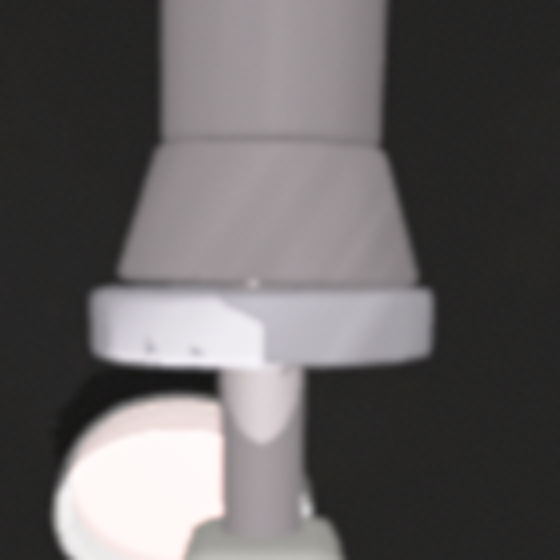

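The collar is about 1 mm from the funnel mouth; creeping to contact.

Emit:
{"op": "jog_arm", "data": {"plan": [[0,0.00033,-0.00023,0,0,0],[0,0.00033,-0.00023,0,0,0],[0,0.00033,-0.00023,0,0,0],[0,0.00033,-0.00023,0,0,0],[0,0.00033,-0.00023,0,0,0],[0,0,0,0,0,0],[0,0,0,0,0,0],[0,0,0,0,0,0],[0,0,0,0,0,0],[0,0,0,0,0,0]]}}

```text
clock: 16.1
tcp_pos: [0.6293, 0.0264, 0.1551]
orientation: [0.214, 0.675, 0.673, -0.213]
wrist_force: [-0.7, -5.6, 3.2]
finger_gap: 0.0151
```

```bash
python3 snap.py wrist w11 1; python3 - <<'E'
from workcell import *
import cv2
s=get_state();print(s['tcp_pos'],s['wrist_force'],s['ft_torque'])
i=cv2.imread('pics/w11.png');cv2.imwrite('pics/w11c.png',cv2.resize(i[30:170,190:330],None,fx=4,fy=4,interpolation=cv2.INTER_CUBIC))
E
```

```text
16.15 [0.62926803 0.02639898 0.15510083] [ 0.21374305  0.67494656  0.67329671 -0.21314922] [-1.0888773  -5.18054129  3.93865083] 0.015037125958954903 0.0021048830582920987
[0.62926803 0.02639898 0.15510083] [-1.0888773  -5.18054129  3.93865083] [-0.784853    0.13102709 -0.1222589 ]
```

View pics/w11c.png

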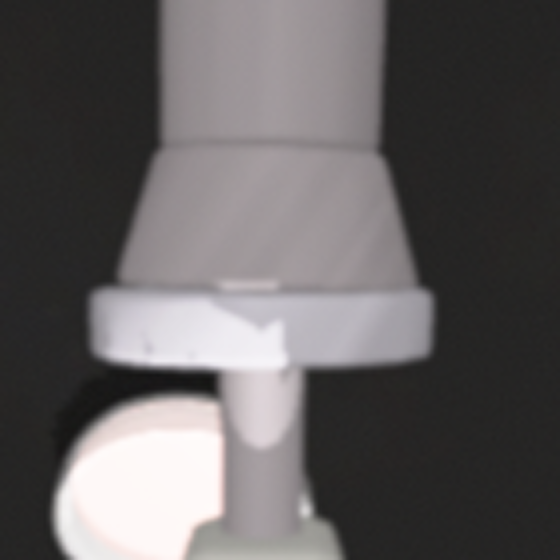

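Contact: about 7 N straight along the tube. I'll press a touch more to confirm it's seated, then withdraw.

Emit:
{"op": "jog_arm", "data": {"plan": [[0,0.00025,-0.00017,0,0,0],[0,0.00025,-0.00017,0,0,0],[0,0.00025,-0.00017,0,0,0],[0,0,0,0,0,0],[0,0,0,0,0,0],[0,0,0,0,0,0],[0,0,0,0,0,0],[0,0,0,0,0,0],[0,0,0,0,0,0],[0,0,0,0,0,0]]}}

```text
clock: 17.15
tcp_pos: [0.6293, 0.0265, 0.1552]
orientation: [0.214, 0.675, 0.673, -0.214]
wrist_force: [-1.6, -7.7, 5.2]
finger_gap: 0.0151
```

```bash
python3 snap.py wrist w12 1; python3 - <<'E'
from workcell import *
import cv2
s=get_state();print(s['tcp_pos'],s['wrist_force'],s['ft_torque'])
i=cv2.imread('pics/w12.png');cv2.imwrite('pics/w12c.png',cv2.resize(i[30:170,190:330],None,fx=4,fy=4,interpolation=cv2.INTER_CUBIC))
E
```

```text
17.2 [0.62928996 0.02646652 0.155157  ] [ 0.21425905  0.67494593  0.67300848 -0.21354303] [-2.1007408  -7.29712903  6.39437185] 0.015177631099951882 0.0017723607256711887
[0.62928996 0.02646652 0.155157  ] [-2.1007408  -7.29712903  6.39437185] [-1.29426321  0.31240477 -0.19829967]
```

View pics/w12c.png

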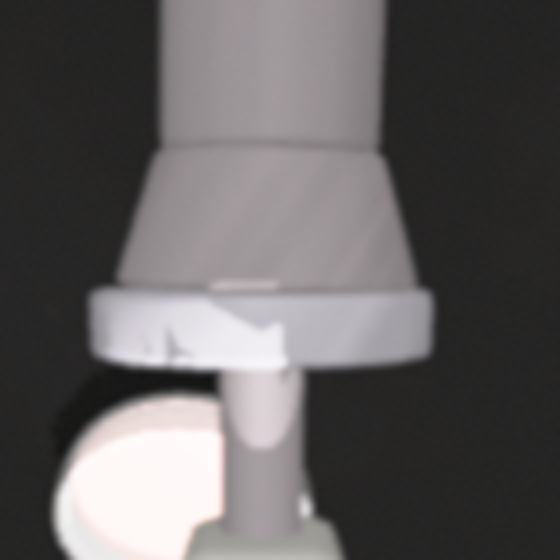

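Collar seated: the position is unchanged under the push, with about 10 N along the tube. Drawing it out.

Emit:
{"op": "jog_arm", "data": {"plan": [[0,-0.0016,0.0011,0,0,0],[0,-0.0025,0.0017,0,0,0],[0,-0.0041,0.0029,0,0,0],[0,-0.0049,0.0034,0,0,0],[0,-0.0049,0.0034,0,0,0],[0,-0.0049,0.0034,0,0,0],[0,-0.0049,0.0034,0,0,0],[0,-0.0049,0.0034,0,0,0],[0,-0.0049,0.0034,0,0,0],[0,-0.0049,0.0034,0,0,0]]}}

```text
clock: 18.2
tcp_pos: [0.6293, -0.0145, 0.1834]
orientation: [0.213, 0.675, 0.674, -0.212]
wrist_force: [0.2, -0.3, -1.5]
finger_gap: 0.0152
```

Emit:
{"op": "jog_arm", "data": {"plan": [[0,-0.0057,0.004,0,0,0],[0,-0.0057,0.004,0,0,0],[0,-0.0057,0.004,0,0,0],[0,-0.0057,0.004,0,0,0],[0,-0.0057,0.004,0,0,0],[0,-0.0057,0.004,0,0,0],[0,-0.0057,0.004,0,0,0],[0,-0.0057,0.004,0,0,0],[0,-0.0057,0.004,0,0,0],[0,-0.0057,0.004,0,0,0]]}}

```text
clock: 19.2
tcp_pos: [0.6293, -0.0716, 0.2234]
orientation: [0.213, 0.675, 0.674, -0.212]
wrist_force: [0.3, -0.0, -0.9]
finger_gap: 0.0151
```

Emit:
{"op": "jog_arm", "data": {"plan": [[0,-0.0057,0.004,0,0,0],[0,-0.0057,0.004,0,0,0],[0,-0.0057,0.004,0,0,0],[0,-0.0057,0.004,0,0,0],[0,-0.0057,0.004,0,0,0],[0,-0.0057,0.004,0,0,0],[0,-0.0057,0.004,0,0,0],[0,-0.0057,0.004,0,0,0],[0,-0.0057,0.004,0,0,0],[0,-0.0057,0.004,0,0,0]]}}

```text
clock: 20.2
tcp_pos: [0.6293, -0.1286, 0.2634]
orientation: [0.213, 0.675, 0.674, -0.212]
wrist_force: [0.4, 0.2, -0.5]
finger_gap: 0.015
```

```bash
python3 snap.py wrist w13 2; python3 snap.py scene s13 1;python3 - <<'E'
import cv2
i=cv2.imread('pics/s13.png');cv2.imwrite('pics/s13d.png',cv2.resize(i[130:200,230:340],None,fx=7,fy=7,interpolation=cv2.INTER_CUBIC))
E
```

```text
20.3 [ 0.62948056 -0.12895833  0.26395069] [ 0.21331575  0.67533451  0.67334885 -0.21218157] [-0.87190232 -0.04969964 -1.39436507] 0.015008059687209196 0.010932715433682762
20.35 [ 0.62932106 -0.12853801  0.26344191] [ 0.21299565  0.67522906  0.67353596 -0.21224486] [ 0.09000297  0.71361141 -0.46178059] 0.015137673081907256 0.008905156328366894
```

View pics/s13d.png

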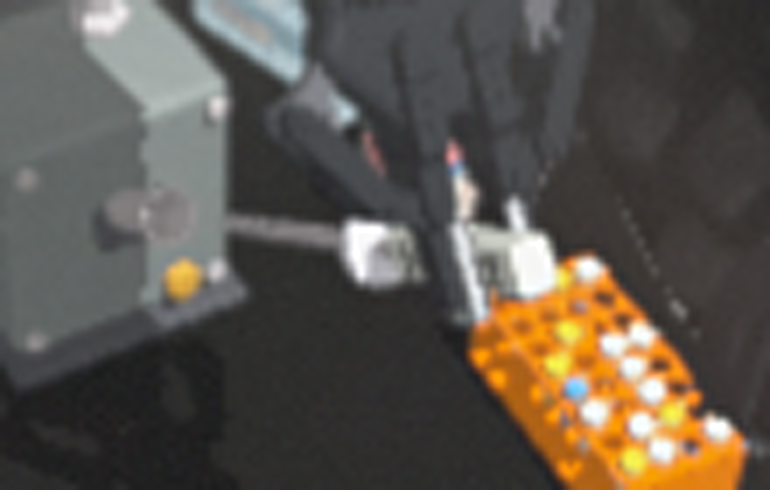

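View pics/w13.png

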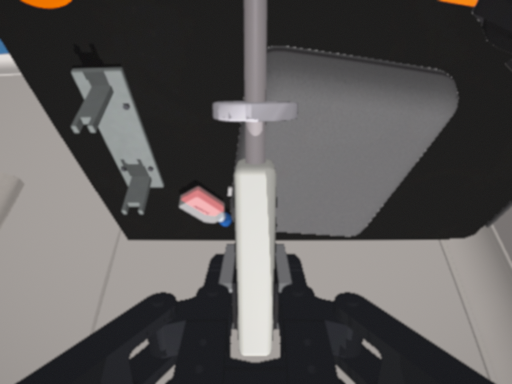

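Emit:
{"op": "jog_arm", "data": {"plan": [[-0.01,-0.002,0.003,2,0,0],[-0.02,0,0,3.5,0,0],[-0.025,0,0,4,0,0],[-0.025,0,0,4,0,0],[-0.025,0,0,4,0,0],[-0.025,0,0,4,0,0],[-0.025,0,0,4,0,0],[-0.025,0,0,4,0,0],[-0.025,0,0,3.5,0,0],[-0.012,0,0,2,0,0]]}}

```text
clock: 21.35
tcp_pos: [0.4104, -0.13, 0.2663]
orientation: [-0.001, 0.708, 0.706, 0.0]
wrist_force: [0.1, -0.3, -1.7]
finger_gap: 0.0152
```

Emit:
{"op": "jog_arm", "data": {"plan": [[0,0,-0.01,0,0,0],[0,0,-0.02,0,0,0],[0,0,-0.02,0,0,0],[0,0,-0.02,0,0,0],[0,0,-0.02,0,0,0],[0,0,-0.02,0,0,0],[0,0,-0.015,0,0,0],[0,0,-0.01,0,0,0],[0,0,0,0,0,0],[0,0,0,0,0,0]]}}

```text
clock: 22.35
tcp_pos: [0.4126, -0.13, 0.1311]
orientation: [0.0, 0.708, 0.707, -0.0]
wrist_force: [-0.3, 0.7, -0.4]
finger_gap: 0.0153
```

```bash
python3 snap.py scene s14 1;python3 snap.py top t14 1;python3 snap.py wrist w14 1; python3 - <<'E'
import cv2
i=cv2.imread('pics/s14.png');cv2.imwrite('pics/s14d.png',cv2.resize(i[180:290,160:280],None,fx=5,fy=5,interpolation=cv2.INTER_CUBIC))
i=cv2.imread('pics/t14.png');cv2.imwrite('pics/t14d.png',cv2.resize(i[180:260,200:340],None,fx=5,fy=5,interpolation=cv2.INTER_CUBIC))
E
```

```text
22.4 [ 0.41288293 -0.13020129  0.13154345] [5.52313292e-04 7.07554300e-01 7.06658757e-01 9.38786363e-05] [-0.20691465 -0.58690904 -0.17765338] 0.015187323278670601 0.007387963511593831
22.45 [ 0.41299931 -0.13033104  0.13176523] [7.94728794e-04 7.07596476e-01 7.06616276e-01 1.83903986e-04] [ 0.0466098  -0.60580852 -1.13140748] 0.014882973818749963 0.004508419373736308
22.5 [ 0.41299891 -0.13040604  0.13183615] [8.70496673e-04 7.07658584e-01 7.06553971e-01 2.38250072e-04] [ 0.1402911  -0.26530325 -1.42989149] 0.014595167998875643 0.002391584819669882
```

View pics/s14d.png

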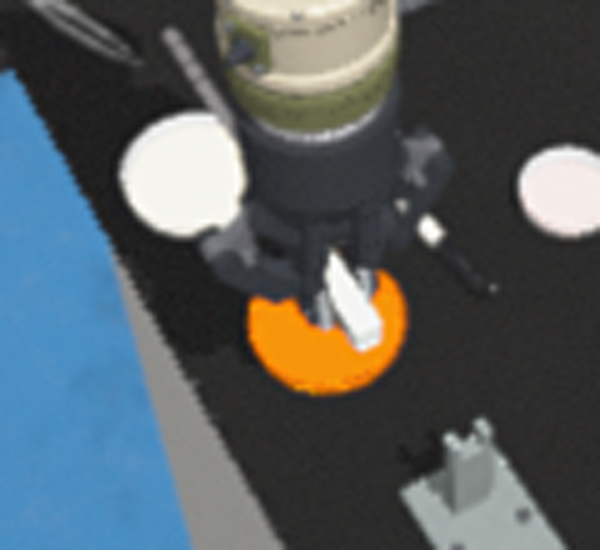

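View pics/t14d.png

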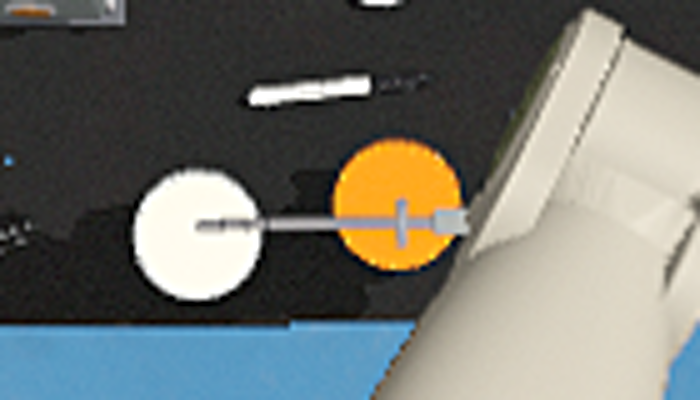

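View pics/w14.png

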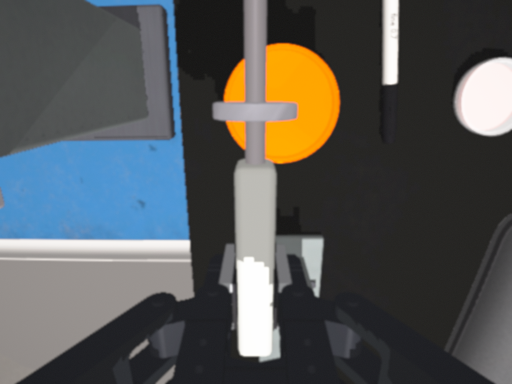

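```bash
python3 - <<'E'
from h import *; from workcell import *
T=calibration('top');S=calibration('scene')
a=ray(T,(239.0,224.8));b=ray(S,(160+170.5/5-.5,180+33.5/5-.5))
print(tri([a,b]),onz(T,(239.0,224.8),.1505))
i=cv2.imread('pics/t14.png');x0,y0=222,208;g=(i[y0:246,x0:258].min(2)>200).astype(np.uint8)
ct=max(cv2.findContours(g,0,2)[0],key=len);(cx,cy),r=cv2.minEnclosingCircle(ct);print(cx+x0,cy+y0,r,onz(T,(cx+x0,cy+y0),.014))
import pickle
c=pickle.load(open('w1.pkl','rb'));w=cv2.imread('pics/w1.png');g=(w[150:240,180:272].min(2)>200).astype(np.uint8)
ct=max(cv2.findContours(g,0,2)[0],key=len);e=cv2.fitEllipse(ct);print(e,onz(c,(e[0][0]+180,e[0][1]+150),.014))
E
```

```text
(array([0.41241355, 0.07472303, 0.14831036]), [np.float64(0.0007172520316619363), np.float64(0.0007172520316618174)]) [0.41158475 0.07476342 0.1505    ]
239.0542163848877 226.57831382751465 12.590497970581055 [0.4133952  0.08263413 0.014     ]
((46.406375885009766, 43.346229553222656), (60.814842224121094, 64.37903594970703), 93.31475830078125) [0.41648078 0.08211347 0.014     ]
```

Emit:
{"op": "jog_arm", "data": {"plan": [[0,0.001,-0.004,0,0,0],[0,0.001,-0.008,0,0,0],[0,0.001,-0.008,0,0,0],[0,0.001,-0.008,0,0,0],[0,0.001,-0.008,0,0,0],[0,0.001,-0.008,0,0,0],[0,0,-0.004,0,0,0],[0,0,-0.002,0,0,0],[0,0,0,0,0,0],[0,0,0,0,0,0]]}}

```text
clock: 23.5
tcp_pos: [0.4125, -0.1243, 0.0813]
orientation: [0.0, 0.708, 0.707, 0.0]
wrist_force: [0.2, 0.3, -1.2]
finger_gap: 0.0149
```

Emit:
{"op": "jog_arm", "data": {"plan": [[0,0,0,0,0,0],[0,0,0,0,0,0],[0,0,0,0,0,0],[0,0,0,0,0,0],[0,0,0,0,0,0],[0,0,0,0,0,0],[0,0,0,0,0,0],[0,0,0,0,0,0],[0,0,0,0,0,0],[0,0,0,0,0,0]]}}

```text
clock: 24.5
tcp_pos: [0.4123, -0.1241, 0.081]
orientation: [0.0, 0.708, 0.707, 0.0]
wrist_force: [-0.1, -0.4, -2.4]
finger_gap: 0.015
```

```bash
python3 snap.py scene s15 1;python3 snap.py top t15 1; python3 - <<'E'
import cv2
i=cv2.imread('pics/s15.png');cv2.imwrite('pics/s15d.png',cv2.resize(i[180:290,160:280],None,fx=5,fy=5,interpolation=cv2.INTER_CUBIC))
i=cv2.imread('pics/t15.png');cv2.imwrite('pics/t15d.png',cv2.resize(i[180:260,200:340],None,fx=5,fy=5,interpolation=cv2.INTER_CUBIC))
E
```

```text
24.55 [ 0.41225462 -0.12405394  0.08103032] [-3.70508195e-06  7.07669163e-01  7.06543950e-01  3.66900453e-05] [-1.00415376 -0.52857719 -0.44791309] 0.0151078833991236 0.0018121045658812554
24.6 [ 0.41228405 -0.12412055  0.0810636 ] [5.78755671e-05 7.07713751e-01 7.06499287e-01 4.16294508e-05] [-0.29045328 -0.0590512  -1.23335174] 0.01477416427338257 0.0018263149736995373
```

View pics/s15d.png

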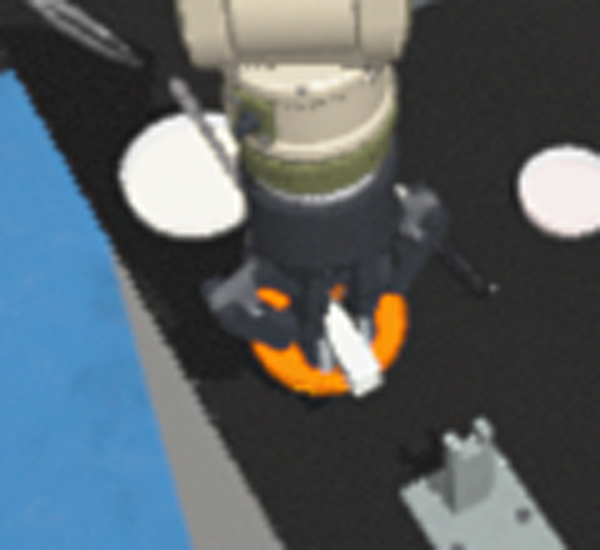

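View pics/t15d.png

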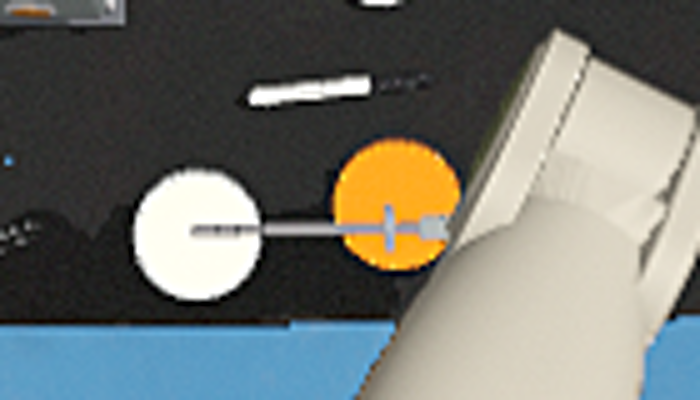

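```bash
python3 - <<'E'
from h import *; from workcell import *
T=calibration('top');S=calibration('scene')
p=(200+192.5/5-.5,180+230.5/5-.5)
print(tri([ray(T,p),ray(S,(160+176.5/5-.5,180+84/5-.5))]),onz(T,p,.1))
s=get_state();print(s['tcp_pos'],s['qvel'],s['finger_gap'],s['clock']);hand_in()
E
```

```text
(array([0.412414  , 0.08114845, 0.09791244]), [np.float64(0.0003313134749711049), np.float64(0.00033131347497100373)]) [0.41197097 0.08109715 0.1       ]
[ 0.41228405 -0.12412055  0.0810636 ] [-0.00089212  0.00026333  0.00029298  0.00182631 -0.00031133  0.00026056] 0.01477416427338257 24.6
the job is handed in; nothing more can be done
```

I lifted the dipstick off its rest and slid it down the guide tube until the collar stopped. I then drew it fully out and handed in while still holding it level over the larger dish. The clock stood at 24.6 s, against the 54 s limit.

- **Insertion:** there was no noticeable force on the way in. At the stop, the tube pushed back straight along its axis, rising to about 10 N, while the dipstick moved no further. The wrist picture showed the collar against the mouth.
- **Final position:** triangulating the tip from two cameras put it at (0.412, 0.081, 0.098) m. I measured the white dish's centre at about (0.413, 0.081). The arm was still and the grip unchanged, with a 15 mm gap on the 16 mm handle.
- **Other objects:** I saw no contact with the dishes or other objects. In the last pictures both round dishes, the orange look-alike and the marker were where they started.
- **Disagreements:** two readings disagreed slightly.
  - The dish centre varied by 4–5 mm between cameras (y from 0.078 to 0.083 m). I used a middle value.
  - The tip height came out at 98 mm by triangulation and about 100 mm from the arm's own pose.

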